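# Check a warped chopping board with a straightedge

## Robot

A 7-joint arm with a two-finger parallel gripper is mounted at the origin on a cart in front of the work surface, level with it; the furniture and walls round the work are solid. World frame = base frame: x ahead of the robot, y to its left, z up, the work surface at z = 0. Lengths are in mm, angles in rad, forces in N, time in s.
With the tool pointing down it reaches from about 400 to 875 mm from the base axis. Payload 4.4 kg.
Tool frame: the origin (TCP) lies at the very end of the fingers, on their centre line; the grasp point (between the pads) lies 19 mm behind it; z points along the fingers, y is the direction in which the jaws open and shut (so a half turn about z gives the same grasp; the last joint's range is limited). The gripper opens to 85 mm and grips with 20 to 120 N. Pads are 22 mm wide; open, the fingers measure 114 mm over their backs; the gripper's body (76 mm by 85 mm) begins 54 mm behind the grasp point. The pads swing forward as they close: fully open they stand 13 mm farther back than shut.
Start: joints at [1.272, 0.628, 0.038, 1.517, -0.027, 0.996, -0.02], TCP at [149.984, -632.473, 231.313] pointing down, gripper open.
Joint ranges: [-3.06, 3.06], [-0.37, 2.12], [-1.25, 1.32], [0.18, 2.47], [-1.1, 4.24], [0.23, 1.98], [-2.94, 2.94]. Speed limits (rad/s): [2.57, 2.57, 3.14, 3.14, 3.14, 3.14, 3.14].

## Interface

Orientations are given as [roll, pitch, yaw] about the fixed x, y, z axes, in that order (R = Rz(yaw) Ry(pitch) Rx(roll)).
In Python, from cell import read_state, get_image, finish_job gives the robot as it stands.
- The arm moves only by the tool carry_out, never from a script. Its argument "series" is a list that holds one entry, the list of rows, each a list of 7 numbers: the shift along the tool's x, y, z in cm, then the turn, a rotation vector about the tool's x, y, z in rad, then the finger opening in cm, from 0 to 8.54. In form: [[[x, y, z, wx, wy, wz, grip], ...]]. A call has 1 to 5 rows; each row is the pose to reach, as a shift and turn from the pose commanded when the call began, along the tool's axes at that moment; what a row does not reach only later rows make up. A row lasts 1/12 s, in which the tool goes at most 41.7 mm and 7.16 degrees, less where a joint would pass 70% of its speed; a pose out of reach is approached as far as the arm can. A call with a gripper value outside its range is refused whole. The fingers move at their own pace and stop on an object; the grip force is fixed at half the most. Time passes only in rows, so rows that repeat a pose let the fingers close. It gives the time, the measured TCP pose, the force and the opening at its end, in the units of the state.
- read_state(): the state, without advancing time (a new reading comes with each control period).
- get_image(name): name is "side" or "top"; returns a dict with "img" (384x512x3 uint8, blue, green, red), "z_map" (384x512 float32, mm along the optical axis (not along the pixel's ray), 0 where there is no reading), "mtx" (3x3 intrinsics, pixels), "T" (4x4, takes a point from camera to world coordinates). Camera axes: x right, y down, z forward; pixel columns grow to the right and rows downward; lengths in mm; the calibration is good to about 2 mm. A picture is of the moment at which its call begins.
- finish_job(): hands the job in, once; it reports no verdict.
The state is a dict: "clock": time; "qpos": joint angles; "qd": joint speeds; "tau": joint torques, N m; "eef_pos": TCP position; "tool_rot": TCP orientation; "force": force on the tool from outside, world axes, zero at the start; "torque": the same for the moment, N m; "width": finger opening in mm.
Only numpy, scipy, OpenCV 4.12 (cv2) and the standard library are available. Lean on these libraries where they do the work, as an engineer would, in place of code of your own. Each camera call takes 0.05 s, during which the arm holds its last target.

## Task

Check the larger of the two wooden chopping boards for warping: lay the aluminium straightedge flat across the middle of it, from its left long edge to its right one, and let go. Then press the straightedge's left end down until it rocks over to that side and let it come back, press its right end down in the same way, and leave the straightedge lying there balanced level across the board, with the board and the other things where they were.

Things in the scene. Friction and masses are not known exactly. Their poses are not given: they have to be found in the camera images.
- straightedge_mid (a point): Centre of the loose aluminium straightedge (0.25 kg): flat bar 180 x 30 x 8 with an upright grip rib 70 long x 14 thick along its middle, 36 high in all; lies rib up, pointing roughly away from the robot. Point: half-way up, 18 above the flat underside. x along the bar, y across, z up; both ends alike. Grip the rib across its 14 mm, fingertips above the 8 mm bar.
- end_a (a point): Place to press on the straightedge's +x end: upper face of the bar, 75 from its middle, 15 from the tip. Beside the rib, the bar is bare from 35 to 90 from the middle.
- end_b (a point): The same at the -x end, 75 the other way.
- board_top (a point): Top centre of the larger board: pale wood, loose, 1.6 kg, 240 along the grain (x, away from the robot) x 190 across (y, to the left), on rubber feet. Crowned across y: level over the middle 30, 29 above the worktop, then falling 2, 4, 6, 8 degrees in strips of 20 to 22 at the long edges; straight along x. A bar across it balances, rocks 4 to 8 degrees at a 3 to 5 N press, swings back in about 1 s.
- small_board: Bystander: the smaller board of the same pale wood, flat, 160 x 120 x 16, loose. Origin under its centre. It and the larger board may stand in either place, left or right.
- jar_blue: Bystander: the larger glass jar with a blue lid, 72 across x 142 high, at the back of the worktop, loose. Origin under its centre.
- jar_red: Bystander: the smaller glass jar with a red lid, 52 across x 108 high, at the back, loose. Origin under its centre.
- spoon: Bystander: a wooden spoon 240 long lying across the back of the worktop on the right, loose. Origin on the worktop below it.

How it is judged:
By the outcome, as a careful person would: the job done as asked, in the order asked, and still so for the second after the job is handed in, with the robot touching nothing.
It also fails if it takes over 51 s, if anything falls off the work surface, if the arm or the gripper's body presses on something with over 40 N, if the wrist force passes 120 N, or if a joint passes its speed limit or range.

## Working session

There is one attempt and no reset: what is moved stays moved. The work goes in short steps, Python scripts to look and compute and a tool call to move; the robot and the scene stay as the last step left them, time stands still between calls to the robot, and variables do not carry over. Pictures are saved under pics/ and viewed, and the job is handed in when it is done.

Besides the shell and the picture viewer there is one more tool, called after "Emit:" in YAML: its name, and indented under it one key for each argument. carry_out: Moves the arm, as the interface text tells. Its arguments: {"type":"object","properties":{"series":{"type":"array","items":{"type":"array","items":{"type":"array","items":{"type":"number"}}}}},"required":["series"]}

```bash
mkdir -p pics; ls
python3 - <<'E'
from cell import read_state,get_image
import cv2,numpy as np
s=read_state();print(s)
for n in("top","side"):
    d=get_image(n);cv2.imwrite(f"pics/{n}0.png",d["img"]);np.savez(f"pics/{n}0.npz",**d);print(n,d["mtx"].tolist(),d["T"].round(3).tolist())
E
```

```text
pics
{'clock': 0.0, 'qpos': array([ 1.27218673,  0.62935289,  0.0384282 ,  1.51841471, -0.02700201,
        0.99627922, -0.01994344]), 'qd': array([-7.95856035e-04,  1.41252897e-03,  7.58560626e-04, -1.85386997e-03,
        4.67515381e-05, -3.98886412e-04, -3.70431169e-04]), 'tau': array([ 1.47858507e-03, -5.63416314e+01,  1.22635368e+00, -1.93453950e+01,
        1.08479586e-02,  1.04887705e-02,  1.03488051e-05]), 'eef_pos': array([ 149.84942751, -631.82768662,  230.36951435]), 'tool_rot': array([-3.13965614e+00,  1.69624071e-05,  2.32875152e-01]), 'force': array([ 0.33813107, -0.13659534, -0.0496738 ]), 'torque': array([ 0.0226375 , -0.01665564,  0.00354916]), 'width': 85.13781559650957}
top [[414.7739522088528, 0.0, 256.9037924549363], [0.0, 414.7739522088528, 193.55531774738694], [0.0, 0.0, 1.0]] [[0.028, -0.983, 0.183, 359.846], [-0.999, -0.035, -0.034, 113.762], [0.04, -0.181, -0.983, 1095.898], [0.0, 0.0, 0.0, 1.0]]
side [[391.2510878316641, 0.0, 249.0184267794327], [0.0, 391.2510878316641, 195.0807519660385], [0.0, 0.0, 1.0]] [[0.998, -0.037, 0.052, 505.576], [-0.062, -0.4, 0.914, -760.433], [-0.013, -0.916, -0.402, 429.88], [0.0, 0.0, 0.0, 1.0]]
```

View pics/top0.png

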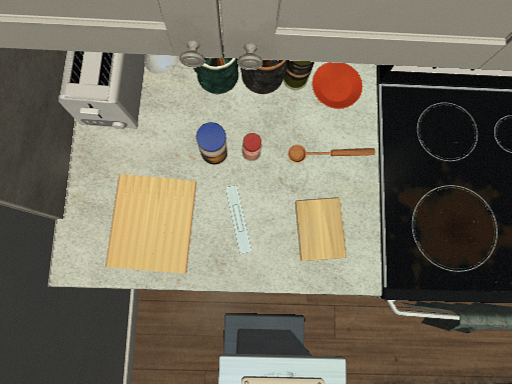

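View pics/side0.png

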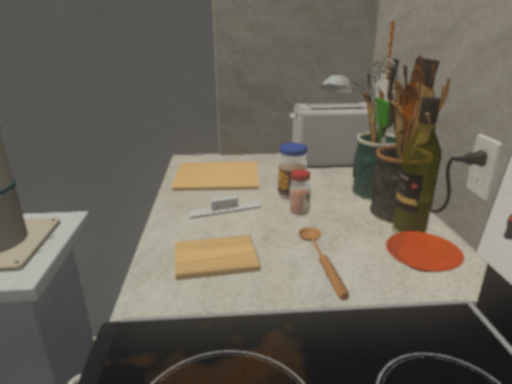

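```bash
cat > h.py <<'E'
import numpy as np,cv2
def cloud(d):
    z=d["z_map"].astype(float);h,w=z.shape;v,u=np.mgrid[:h,:w];K=d["mtx"]
    P=np.stack([(u-K[0,2])/K[0,0]*z,(v-K[1,2])/K[1,1]*z,z,np.ones_like(z)],-1)@d["T"].T
    P[z==0]=np.nan
    return P[...,:3]
def rect(P,m):
    p=P[m];r=cv2.minAreaRect(p[:,:2].astype(np.float32));return r,len(p),np.nanmedian(p[:,2])
E
python3 - <<'E'
from h import *
d=dict(np.load("pics/top0.npz"));P=cloud(d)
Z=P[...,2]
print("table",np.nanmedian(Z[240:280,200:290]), np.nanmedian(Z[260:285,60:100]))
def comp(u0,u1,v0,v1,zt,name):
    m=np.zeros(Z.shape,bool);m[v0:v1,u0:u1]=Z[v0:v1,u0:u1]>zt
    n,l,st,c=cv2.connectedComponentsWithStats(m.astype(np.uint8));k=1+np.argmax(st[1:,4]);m=l==k
    print(name,rect(P,m),P[m].mean(0).round(1),P[m][:,2].max(), P[m].min(0).round(),P[m].max(0).round())
    return m
comp(95,205,165,285,8,"big")
comp(285,355,190,270,8,"small")
comp(215,260,175,260,4,"bar")
comp(215,260,175,260,20,"rib")
comp(185,235,115,170,120,"jarblue")
comp(235,270,125,165,90,"jarred")
comp(280,380,140,165,5,"spoon")
# overhead obstacles
print("cupboard min z", [ (v,np.nanmedian(Z[v,150:380]).round()) for v in range(0,110,10)], P[30:55,150:380].reshape(-1,3)[:,0].max())
print(P[40,300],P[50,300],P[60,300],P[55,190],P[63,190])
E
```

```text
table 0.44344400635395687 0.08053664865872179
big (((473.8856201171875, 348.7854309082031), (205.34173583984375, 240.22760009765625), 86.85223388671875), 7406, np.float64(26.921481750050475)) [471.2 346.3  26.5] 35.868993557981184 [349. 240.  10.] [599. 456.  36.]
small (((474.55322265625, -91.72037506103516), (160.40194702148438, 121.21394348144531), 5.955722332000732), 2745, np.float64(16.45919799939543)) [472.7 -90.8  16.4] 23.197436411867102 [ 390. -158.    8.] [560. -25.  23.]
bar (((494.2452392578125, 125.94189453125), (182.63446044921875, 34.97939682006836), 16.28619384765625), 765, np.float64(9.117392403279837)) [491.5 125.3  13.8] 40.345082209439624 [404.  90.   4.] [583. 168.  40.]
rib (((493.00439453125, 125.46746826171875), (68.6579360961914, 14.115168571472168), 14.525067329406738), 149, np.float64(36.01994771035879)) [492.6 125.4  35.7] 40.345082209439624 [459. 113.  21.] [527. 138.  40.]
jarblue (((673.7476806640625, 197.06639099121094), (69.97791290283203, 70.30447387695312), 74.71231842041016), 700, np.float64(141.4219797390747)) [671.9 196.4 141. ] 147.3773191560351
[... 276 characters left out ...]
046875, -119.93045806884766), (49.52436447143555, 238.49652099609375), 8.678628921508789), 554, np.float64(15.002518330384305)) [ 682.1 -117.8   14.7] 25.439189621754394 [ 650. -240.    5.] [700.  -2.  25.]
cupboard min z [(0, np.float64(708.0)), (10, np.float64(691.0)), (20, np.float64(673.0)), (30, np.float64(654.0)), (40, np.float64(638.0)), (50, np.float64(616.0)), (60, np.float64(594.0)), (70, np.float64(98.0)), (80, np.float64(19.0)), (90, np.float64(3.0)), (100, np.float64(1.0))] nan
[634.72680983  51.44615209 639.9289294 ] [634.12599908  48.33995813 618.13650523] [634.96086802  44.58154249 591.66605113] [609.99511676 182.46908452 637.27253166] [608.01606697 184.23304197 621.42393646]
```

Run:
```python
import cv2
i=cv2.imread("pics/top0.png")[165:290,90:270];cv2.imwrite("pics/crop.png",cv2.resize(i,None,fx=4.4,fy=4.4,interpolation=cv2.INTER_CUBIC))
```

```text
(no output)
```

View pics/crop.png

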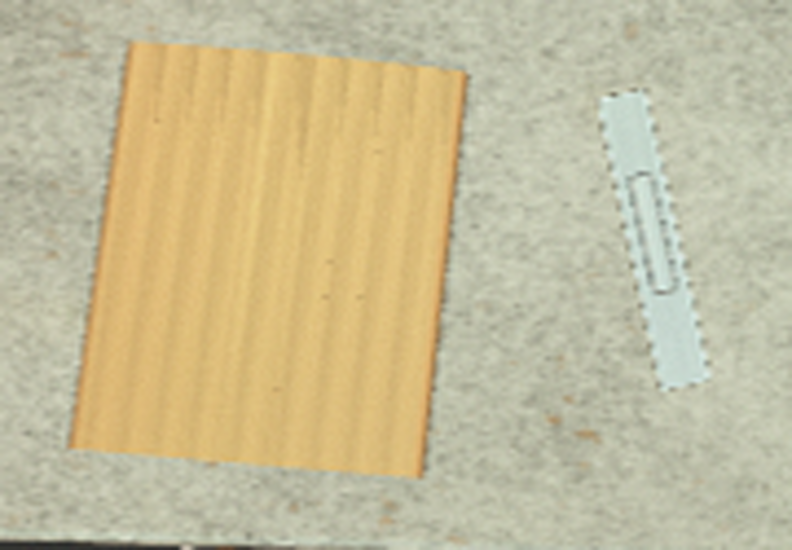

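```bash
cat >> h.py <<'E'
from scipy.optimize import minimize
def proj(d,p):
    T=np.linalg.inv(d["T"]);c=p@T[:3,:3].T+T[:3,3];K=d["mtx"];return c[:,:2]/c[:,2:]*[K[0,0],K[1,1]]+[K[0,2],K[1,2]]
def silh(d,mask,pts,x0):
    m=cv2.resize(mask.astype(np.float32),None,fx=4,fy=4,interpolation=cv2.INTER_LINEAR)>.5
    def f(q):
        c,s=np.cos(q[2]/100),np.sin(q[2]/100)
        p=np.c_[pts[:,0]*c-pts[:,1]*s+q[0],pts[:,0]*s+pts[:,1]*c+q[1],pts[:,2]]
        uv=((proj(d,p)+.5)*4-.5).astype(np.float32)
        im=np.zeros(m.shape,np.uint8);cv2.fillConvexPoly(im,np.round(cv2.convexHull(uv)*16).astype(np.int32),1,shift=4)
        return float((im.astype(bool)^m).sum())
    x=np.array(x0,float);x[2]*=100
    for s in (4,1.5):
        r=minimize(f,x,method="Nelder-Mead",options=dict(initial_simplex=np.vstack([x]+[x+s*e for e in np.eye(3)]),xatol=.02,fatol=.5));x=r.x
    x[2]/=100;return x,r.fun/m.sum()
def box(lx,ly,levels): return np.array([[sx*lx/2,sy*ly/2,z] for sx in(-1,1) for sy in(-1,1) for z in levels])
def prof(b):
    y0=[0,15,35,55,75,95];z0=[29,29];
    for i,a in enumerate((2,4,6,8)): z0.append(z0[-1]-20*np.tan(np.radians(a)))
    return np.interp(abs(b),y0,z0)
E
python3 - <<'E'
from h import *
d=dict(np.load("pics/top0.npz"));P=cloud(d);Z=P[...,2]
hsv=cv2.cvtColor(d["img"],cv2.COLOR_BGR2HSV)
def lab(u0,u1,v0,v1,c):
    m=np.zeros(Z.shape,np.uint8);m[v0:v1,u0:u1]=c[v0:v1,u0:u1]
    n,l,st,_=cv2.connectedComponentsWithStats(m);return l==1+np.argmax(st[1:,4])
c=hsv[...,1]>85
mb=lab(95,205,165,285,c)
for zb in(4,8): print("big",zb,silh(d,mb,np.vstack([box(240,190,[22,zb])]),[472,347,-.05]))
ms=lab(285,355,190,270,c)
print("small",silh(d,ms,box(160,120,[16,1]),[474,-91,.05]))
i=d["img"].astype(int)
mr=lab(215,260,175,260,(i[...,0]>i[...,2]+2)&(Z>3)); print(mr.sum())
ma=lab(215,260,175,260,Z>4)
for m in(mr,ma):print("bar",silh(d,m,box(180,30,[8,0]),[493,125,.25]))
# crown fit
ys=P[mb&(Z>15)]
from scipy.optimize import least_squares
def g(q):
    c,s=np.cos(q[1]),np.sin(q[1]); b=-(ys[:,0]-472)*s+(ys[:,1]-q[0])*c
    return ys[:,2]+q[2]+q[3]*(ys[:,0]-472)/100+q[4]*(ys[:,1]-347)/100-prof(b)
r=least_squares(g,[347,-.05,0,0,0],loss="soft_l1");print("crown",r.x,np.std(r.fun))
E
```

```text
big 4 (array([ 4.74352919e+02,  3.50193537e+02, -5.63548141e-02]), np.float64(0.04959167767950934))
big 8 (array([ 4.74256625e+02,  3.49058250e+02, -5.12060071e-02]), np.float64(0.05246348819084409))
small (array([ 4.73981765e+02, -9.34269537e+01,  1.03437525e-01]), np.float64(0.045849820557651605))
607
bar (array([4.92971356e+02, 1.25173245e+02, 2.51292694e-01]), np.float64(0.3024425287356322))
bar (array([4.93484660e+02, 1.25436082e+02, 2.54550857e-01]), np.float64(0.06686236138290932))
crown [ 3.45028856e+02 -4.81108309e-02 -9.25626896e-02  5.58521667e-02
 -5.02322856e-01] 2.0031791481308328
```

Run:
```python
from h import *
d=dict(np.load("pics/top0.npz"));P=cloud(d);Z=P[...,2]
for v in(195,224,250):
  r=d["img"][v].astype(int);s=r[:,2]-r[:,0]
  print(v,"L",list(s[104:122]),"R",list(s[180:202]))
  print("zL",Z[v,104:122].round(0).tolist(),"zR",Z[v,180:202].round().tolist())
for y0 in (345,347,350):
  a=-.052;pts=[]
  for x in(-120,0,120):
    for b,z in((-95,22),(-95,4),(95,22)):pts.append([474+x*np.cos(a)-b*np.sin(a),y0+x*np.sin(a)+b*np.cos(a),z])
  print(y0,proj(d,np.array(pts)).round(1).tolist())
```

```text
195 L [np.int64(20), np.int64(20), np.int64(22), np.int64(24), np.int64(23), np.int64(20), np.int64(19), np.int64(21), np.int64(21), np.int64(21), np.int64(18), np.int64(23), np.int64(71), np.int64(105), np.int64(105), np.int64(103), np.int64(103), np.int64(103)] R [np.int64(97), np.int64(97), np.int64(96), np.int64(98), np.int64(99), np.int64(97), np.int64(95), np.int64(97), np.int64(97), np.int64(99), np.int64(96), np.int64(94), np.int64(101), np.int64(105), np.int64(79), np.int64(26), np.int64(16), np.int64(18), np.int64(19), np.int64(20), np.int64(16), np.int64(18)]
zL [3.0, 1.0, 2.0, 3.0, -0.0, -1.0, -1.0, 1.0, 1.0, -2.0, -4.0, 0.0, 20.0, 23.0, 22.0, 20.0, 23.0, 21.0] zR [27.0, 23.0, 27.0, 26.0, 25.0, 23.0, 22.0, 25.0, 24.0, 23.0, 23.0, 25.0, 21.0, 18.0, 14.0, 0.0, 3.0, 4.0, -1.0, 2.0, -2.0, -0.0]
224 L [np.int64(22), np.int64(22), np.int64(20), np.int64(20), np.int64(21), np.int64(19), np.int64(19), np.int64(40), np.int64(91), np.int64(103), np.int64(102), np.int64(100), np.int64(102), np.int64(101), np.int64(103), np.int64(104), np.int64(104), np.int64(103)] R [np.int64(97), n
[... 1102 characters left out ...]
nt64(22)]
zL [-0.0, -3.0, -0.0, 19.0, 19.0, 24.0, 23.0, 22.0, 24.0, 25.0, 22.0, 21.0, 23.0, 24.0, 25.0, 28.0, 28.0, 27.0] zR [27.0, 25.0, 24.0, 22.0, 23.0, 21.0, 21.0, 21.0, 15.0, -4.0, 1.0, -1.0, -1.0, 1.0, -2.0, -3.0, -2.0, -1.0, 0.0, 3.0, -3.0, -4.0]
345 [[183.6, 272.8], [184.6, 272.8], [108.1, 266.7], [188.9, 225.6], [189.7, 226.3], [115.0, 219.4], [193.9, 180.3], [194.6, 181.8], [121.5, 174.1]]
347 [[182.9, 272.8], [183.8, 272.7], [107.3, 266.6], [188.1, 225.6], [189.0, 226.3], [114.2, 219.4], [193.1, 180.3], [193.9, 181.7], [120.7, 174.0]]
350 [[181.7, 272.7], [182.6, 272.7], [106.1, 266.6], [186.9, 225.6], [187.8, 226.3], [113.0, 219.3], [192.0, 180.3], [192.8, 181.7], [119.6, 174.0]]
```

Run:
```python
from h import *
d=dict(np.load("pics/top0.npz"));P=cloud(d)
for v in(195,224,250):
  print(v,[P[v,u].round(1).tolist() for u in (range(110,120) if v==195 else range(106,116))]);print([P[v,u].round(1).tolist() for u in range(184,196)])
# profile along board y
Q=P[165:285,95:205].reshape(-1,3);a=-.052
b=-(Q[:,0]-474)*np.sin(a)+(Q[:,1]-347)*np.cos(a); l=(Q[:,0]-474)*np.cos(a)+(Q[:,1]-347)*np.sin(a)
ok=abs(l)<105
for k in range(-112,116,6):
  s=ok&(b>=k)&(b<k+6);print(k+3,np.nanmedian(Q[s,2]).round(1),s.sum(),end=" | ")
```

```text
195 [[545.9, 465.5, -0.6], [545.7, 462.4, 1.2], [545.8, 459.8, 0.9], [546.4, 458.1, -1.9], [546.8, 456.2, -4.1], [546.2, 452.1, 0.4], [542.9, 443.5, 20.1], [542.6, 440.2, 22.5], [542.8, 437.7, 22.1], [543.2, 435.8, 20.0]]
[[548.2, 267.0, 25.3], [548.7, 264.7, 23.2], [549.0, 262.3, 22.1], [548.6, 259.3, 24.7], [548.8, 256.8, 24.3], [549.0, 254.3, 23.5], [549.2, 251.8, 22.8], [548.9, 248.8, 25.4], [549.7, 246.8, 20.9], [550.4, 244.6, 17.6], [551.2, 242.4, 13.9], [553.7, 241.4, 0.1]]
224 [[468.2, 467.5, 3.3], [468.5, 465.5, 1.5], [468.6, 463.1, 0.9], [468.8, 461.0, -0.5], [468.8, 457.9, 1.2], [467.3, 450.4, 17.1], [467.0, 446.6, 21.1], [467.2, 444.5, 19.6], [466.6, 439.9, 26.3], [466.9, 438.1, 24.1]]
[[472.5, 262.4, 25.4], [472.9, 260.3, 22.3], [473.0, 257.8, 22.2], [472.8, 254.9, 24.6], [473.2, 252.7, 21.8], [473.5, 250.3, 19.9], [473.7, 248.0, 18.3], [475.4, 247.2, 3.2], [475.7, 244.8, 1.6], [475.6, 242.1, 2.8], [476.0, 239.8, -0.0], [476.3, 237.4, -2.2]]
250 [[401.3, 462.3, -0.1], [400.6, 453.6, 19.4], [400.7, 451.3, 18.8], [400.6, 447.2, 23.8], [400.7, 444.9, 23.1], [400.8, 442.7, 2
[... 205 characters left out ...]
[407.8, 249.4, -3.6], [407.7, 246.2, 1.1], [407.9, 243.8, -0.6], [408.0, 241.3, -0.8], [407.9, 238.4, 1.3], [408.2, 236.2, -1.8], [408.3, 233.7, -3.2]]
-109 0.4 183 | -103 1.1 222 | -97 19.8 232 | -91 22.5 196 | -85 23.5 192 | -79 24.2 197 | -73 25.5 193 | -67 25.6 189 | -61 26.5 198 | -55 27.1 191 | -49 27.4 190 | -43 27.9 194 | -37 28.5 194 | -31 28.6 195 | -25 28.8 197 | -19 29.1 192 | -13 29.1 191 | -7 29.1 201 | -1 29.2 191 | 5 29.2 193 | 11 29.1 196 | 17 29.2 193 | 23 29.1 192 | 29 28.9 188 | 35 28.6 190 | 41 28.0 192 | 47 27.9 187 | 53 27.1 186 | 59 26.8 188 | 65 26.2 188 | 71 25.4 184 | 77 24.7 186 | 83 24.1 183 | 89 23.1 184 | 95 22.4 182 | 101 20.0 121 | 107 0.4 37 | 113 -0.2 187 |
```

Run:
```python
import cv2
i=cv2.imread("pics/side0.png")[150:290,160:320];cv2.imwrite("pics/crop2.png",cv2.resize(i,None,fx=4.2,fy=4.2,interpolation=cv2.INTER_CUBIC))
```

```text
(no output)
```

View pics/crop2.png

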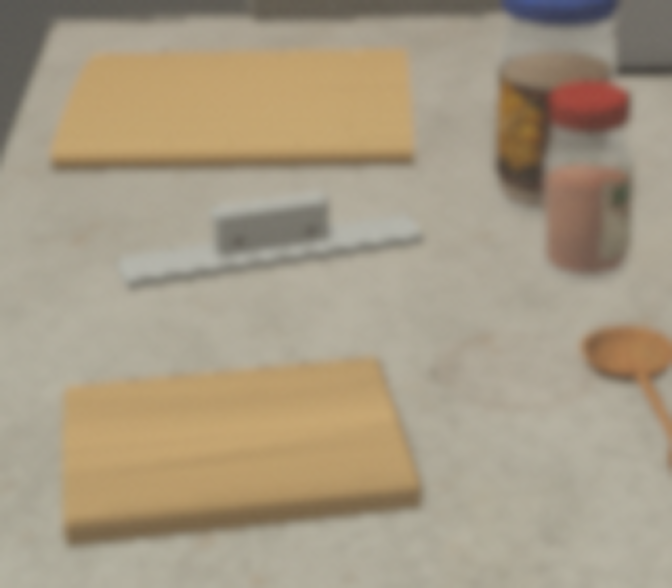

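```bash
cat >> h.py <<'E'
from scipy.spatial.transform import Rotation as Ro
def st():
    from cell import read_state
    s=read_state();return s["eef_pos"],Ro.from_euler("xyz",s["tool_rot"]),s
def plan(p0,r0,p1,r1,fr):
    R=r0.as_matrix() ;t=R.T@(np.array(p1)-p0)/10;w=(r0.inv()*r1).as_rotvec()
    for f in fr: print([round(float(x),2) for x in t*f]+[round(float(x),3) for x in w*f])
def down(yaw): return Ro.from_euler("xyz",[np.pi,0,yaw])
E
python3 - <<'E'
from h import *
p0=np.array([150,-632.5,231.3]);r=down(.2329)
plan(p0,r,[258,-488,231],r,[.11,.33,.56,.78,1])
a=np.array([258,-488,231.]);plan(a,r,[378,-328,231],r,[.2,.4,.6,.8,1])
a=np.array([378,-328,231.]);plan(a,r,[440,-140,200],r,[.2,.4,.6,.8,1])
a=np.array([440,-140,200.]);plan(a,r,[480,40,180],r,[.2,.4,.6,.8,1])
E
```

```text
[1.52, -1.27, 0.0, 0.0, 0.0, 0.0]
[4.57, -3.82, 0.01, 0.0, 0.0, 0.0]
[7.75, -6.48, 0.02, 0.0, 0.0, 0.0]
[10.8, -9.02, 0.02, 0.0, 0.0, 0.0]
[13.84, -11.57, 0.03, 0.0, 0.0, 0.0]
[3.07, -2.56, -0.0, 0.0, 0.0, 0.0]
[6.15, -5.12, -0.0, 0.0, 0.0, 0.0]
[9.22, -7.68, -0.0, 0.0, 0.0, 0.0]
[12.3, -10.24, -0.0, 0.0, 0.0, 0.0]
[15.37, -12.8, -0.0, 0.0, 0.0, 0.0]
[2.07, -3.37, 0.62, 0.0, 0.0, 0.0]
[4.15, -6.74, 1.24, 0.0, 0.0, 0.0]
[6.22, -10.12, 1.86, 0.0, 0.0, 0.0]
[8.3, -13.49, 2.48, 0.0, 0.0, 0.0]
[10.37, -16.86, 3.1, 0.0, 0.0, 0.0]
[1.61, -3.32, 0.4, 0.0, 0.0, 0.0]
[3.22, -6.64, 0.8, 0.0, 0.0, 0.0]
[4.83, -9.95, 1.2, 0.0, 0.0, 0.0]
[6.44, -13.27, 1.6, 0.0, 0.0, 0.0]
[8.05, -16.59, 2.0, 0.0, 0.0, 0.0]
```

Emit:
carry_out:
  series:
    - [[1.5,-1.3,0,0,0,0,8.5],[4.6,-3.8,0,0,0,0,8.5],[7.7,-6.4,0,0,0,0,8.5],[10.8,-9.0,0,0,0,0,8.5],[13.8,-11.5,0,0,0,0,8.5]]

```text
clock: 0.52
eef_pos: [258.5, -486.7, 230.9]
tool_rot: [-3.141, -0.0, 0.233]
force: [0.1, -0.6, 0.0]
width: 85.2
```

Tracks well.

Emit:
carry_out:
  series:
    - [[3.1,-2.6,0,0,0,0,8.5],[6.2,-5.1,0,0,0,0,8.5],[9.2,-7.7,0,0,0,0,8.5],[12.3,-10.2,0,0,0,0,8.5],[15.4,-12.8,0,0,0,0,8.5]]

```text
clock: 0.93
eef_pos: [378.7, -327.0, 231.2]
tool_rot: [-3.141, 0.0, 0.232]
force: [0.7, -0.4, 0.6]
width: 85.5
```

Emit:
carry_out:
  series:
    - [[2.1,-3.4,0.6,0,0,0,8.5],[4.2,-6.7,1.2,0,0,0,8.5],[6.2,-10.1,1.9,0,0,0,8.5],[8.3,-13.5,2.5,0,0,0,8.5],[10.4,-16.9,3.1,0,0,0,8.5]]

```text
clock: 1.35
eef_pos: [440.2, -138.4, 199.9]
tool_rot: [-3.141, 0.0, 0.232]
force: [0.2, -0.6, 0.2]
width: 85.1
```

Emit:
carry_out:
  series:
    - [[1.6,-3.3,0.6,0,0,0,8.5],[3.2,-6.6,1.2,0,0,0,8.5],[4.8,-9.9,1.8,0,0,0,8.5],[6.4,-13.2,2.4,0,0,0,8.5],[7.5,-15.5,2.8,0,0,0,8.5]]

```text
clock: 1.77
eef_pos: [477.6, 31.8, 171.7]
tool_rot: [-3.14, -0.0, 0.236]
force: [0.7, 0.4, -0.5]
width: 85.0
```

Run:
```python
from h import *
p,r,s=st();print(p,s["tool_rot"],s["qpos"].round(2))
plan(p,r,[493,125.3,60],down(.252),[.25,.5,.75,.92,1])
```

```text
[477.61129282  31.75390356 171.68993895] [-3.14021010e+00 -2.83858220e-06  2.36020937e-01] [-0.12  0.48 -0.01  2.05  0.    0.62 -1.46]
[0.92, -2.18, 2.8, -0.0, -0.0, -0.004]
[1.84, -4.36, 5.59, -0.001, -0.0, -0.008]
[2.76, -6.54, 8.39, -0.001, -0.0, -0.012]
[3.39, -8.02, 10.29, -0.001, -0.0, -0.015]
[3.68, -8.72, 11.18, -0.001, -0.0, -0.016]
```

Emit:
carry_out:
  series:
    - [[0.9,-2.2,2.4,0,0,-0.004,8.5],[1.8,-4.4,5.0,0,0,-0.008,8.5],[2.8,-6.5,7.6,0,0,-0.012,8.5],[3.4,-8.0,9.4,0,0,-0.016,8.5],[3.7,-8.7,10.6,0,0,-0.016,8.5]]

```text
clock: 2.18
eef_pos: [492.5, 123.9, 64.2]
tool_rot: [-3.14, 0.002, 0.253]
force: [0.2, 0.6, -0.1]
width: 85.3
```

Run:
```python
from h import *
from cell import get_image
for n in("top","side"):
    d=get_image(n);cv2.imwrite(f"pics/{n}1.png",d["img"])
i=np.hstack([cv2.resize(cv2.imread("pics/top1.png")[150:270,180:300],(400,400)),cv2.resize(cv2.imread("pics/side1.png")[150:270,160:280],(400,400))]);cv2.imwrite("pics/c1.png",i)
p,r,s=st();print(p,s["tool_rot"])
plan(p,r,[493,125.3,11],down(.252),[.25,.5,.75,.92,1])
```

```text
[492.06438831 122.12324994  64.50301073] [-3.14122244  0.00364384  0.25139877]
[0.05, -0.07, 1.34, -0.0, 0.001, -0.0]
[0.09, -0.14, 2.67, -0.0, 0.002, -0.0]
[0.14, -0.21, 4.01, -0.0, 0.003, -0.0]
[0.17, -0.26, 4.92, -0.0, 0.003, -0.001]
[0.19, -0.28, 5.35, -0.0, 0.004, -0.001]
```

View pics/c1.png

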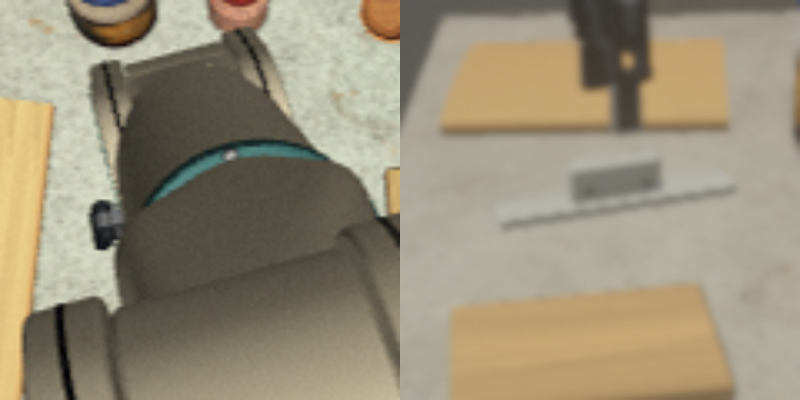

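Run:
```python
from h import *
d=dict(np.load("pics/side0.npz"))
a=.252
n=np.array([np.sin(a),-np.cos(a)])
for o in(-42,0,42): print(o,proj(d,np.array([[*(np.array([492,122])+n*o),77],[*(np.array([492,122])+n*o),64]])))
```

```text
-42 [[218.42851056 177.04006351]
 [218.65549148 181.84110409]]
0 [[222.60523093 182.9026766 ]
 [222.81805646 187.85619337]]
42 [[227.1178895  189.23682608]
 [227.31351353 194.35232632]]
```

View pics/side1.png

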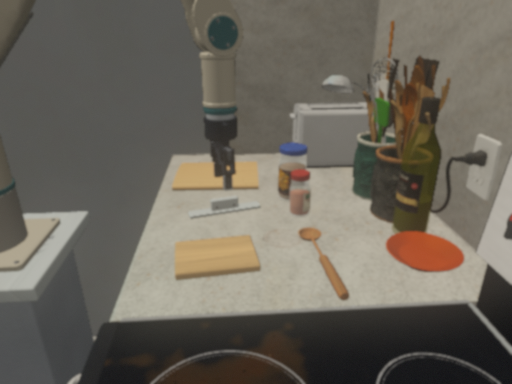

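Emit:
carry_out:
  series:
    - [[0.05,-0.1,1.3,0,0,0,8.5],[0.1,-0.15,2.6,0,0,0,8.5],[0.15,-0.2,3.7,0,0,0,8.5],[0.2,-0.3,4.4,0,0,0,8.5],[0.2,-0.3,4.4,0,0,0,8.5]]

```text
clock: 2.7
eef_pos: [494.3, 123.5, 21.7]
tool_rot: [3.141, 0.001, 0.248]
force: [-0.1, 0.1, -0.5]
width: 85.0
```

Run:
```python
from h import *
p,r,s=st();print(p,s["tool_rot"],s["force"])
plan(p,r,[493,125.3,11],down(.252),[1])
```

```text
[494.26179586 123.50762604  21.7318352 ] [3.14123966e+00 1.37526790e-03 2.47521002e-01] [-0.06264074  0.12892179 -0.49986453]
[-0.08, -0.21, 1.07, 0.0, 0.001, -0.004]
```

Emit:
carry_out:
  series:
    - [[0,-0.1,0.6,0,0,0,8.5],[-0.05,-0.1,1.0,0,0,-0.004,6],[-0.05,-0.1,1.0,0,0,-0.004,3],[-0.05,-0.1,1.0,0,0,-0.004,0.5],[-0.05,-0.1,1.0,0,0,-0.004,0.5]]

```text
clock: 3.12
eef_pos: [494.1, 125.3, 12.6]
tool_rot: [3.142, -0.0, 0.253]
force: [0.2, -0.2, -0.4]
width: 38.2
```

Emit:
carry_out:
  series:
    - [[0,0,0,0,0,0,0.5],[0,0,0,0,0,0,0.5],[0,0,0,0,0,0,0.5],[0,0,0,0,0,0,0.5]]

```text
clock: 3.45
eef_pos: [494.2, 125.3, 12.7]
tool_rot: [3.142, -0.001, 0.253]
force: [-0.2, -0.7, 5.5]
width: 13.3
```

Emit:
carry_out:
  series:
    - [[0,0,0,0,0,0,0.5],[0,0,0,0,0,0,0.5],[0,0,-0.8,0,0,0,0.5],[0,0,-2.5,0,0,0,0.5],[0,0,-4.5,0,0,0,0.5]]

```text
clock: 3.87
eef_pos: [492.5, 125.0, 56.9]
tool_rot: [3.142, 0.004, 0.253]
force: [-0.4, 0.4, -1.4]
width: 13.0
```

Emit:
carry_out:
  series:
    - [[0,0,-2,0,0,0,0.5],[0,0,-4,0,0,0,0.5],[0,0,-5,0,0,0,0.5],[0,0,-5,0,0,0,0.5]]

```text
clock: 4.2
eef_pos: [495.1, 125.7, 109.3]
tool_rot: [-3.141, -0.004, 0.253]
force: [0.3, 0.3, -3.0]
width: 12.7
```

Run:
```python
from h import *
from cell import get_image
d=get_image("side");cv2.imwrite("pics/side2.png",d["img"]);np.savez("pics/side2.npz",**d)
p,r,s=st();print(p,s["tool_rot"],s["force"],s["torque"],s["width"])
cv2.imwrite("pics/c2.png",cv2.resize(d["img"][120:240,150:310],(800,600),interpolation=cv2.INTER_CUBIC))
```

```text
[494.3383091  125.48345123 107.98880298] [-3.14149076e+00 -1.84094104e-03  2.52768415e-01] [-0.18440773  0.14202751 -2.61052211] [ 0.05461916 -0.00573067  0.00617091] 12.789974554106262
```

View pics/c2.png

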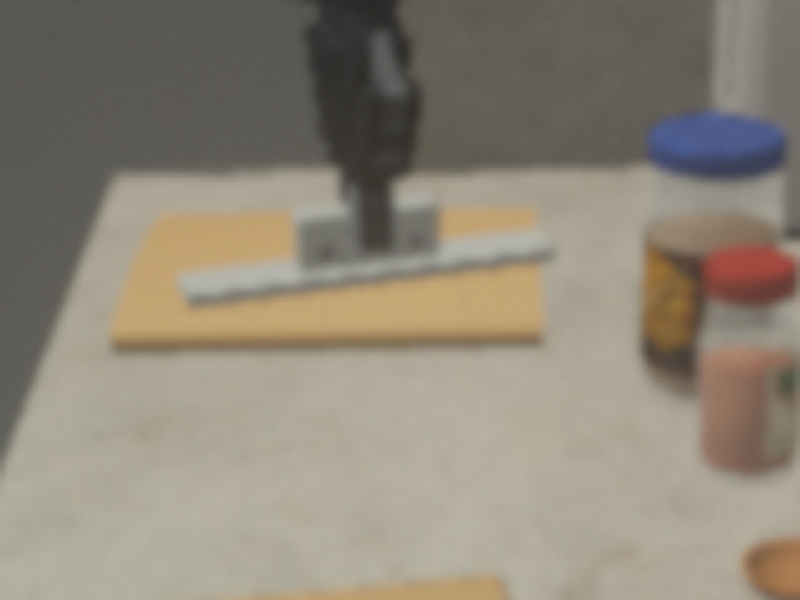

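Run:
```python
from h import *
p,r,s=st()
plan(p,r,[474,349,100],down(1.519),[.07,.16,.25,.34,.43])
p1=p+.43*(np.array([474,349,100])-p);r1=down(.2528+.43*1.266)
plan(p1,r1,[474,349,100],down(1.519),[.16,.32,.48,.64,.8])
p2=p1+.8*(np.array([474,349,100])-p1)
plan(p2,down(1.519-.57*.2*1.266),[474,349,100],down(1.519),[.5,.9,1])
```

```text
[0.25, -1.55, 0.06, 0.0, -0.0, -0.089]
[0.58, -3.54, 0.13, 0.0, -0.0, -0.203]
[0.9, -5.54, 0.2, 0.0, -0.0, -0.317]
[1.23, -7.53, 0.27, 0.0, -0.001, -0.431]
[1.56, -9.52, 0.35, 0.0, -0.001, -0.544]
[1.33, -1.56, 0.07, 0.0, 0.0, -0.115]
[2.66, -3.11, 0.15, 0.0, 0.0, -0.231]
[3.99, -4.67, 0.22, 0.0, 0.0, -0.346]
[5.31, -6.23, 0.29, 0.0, 0.0, -0.462]
[6.64, -7.79, 0.36, 0.0, 0.0, -0.577]
[1.23, -0.36, 0.05, -0.0, 0.0, -0.072]
[2.21, -0.65, 0.08, -0.0, 0.0, -0.13]
[2.45, -0.72, 0.09, -0.0, 0.0, -0.144]
```

Emit:
carry_out:
  series:
    - [[0.2,-1.5,0.1,0,0,-0.09,0.5],[0.6,-3.5,0.1,0,0,-0.2,0.5],[0.9,-5.5,0.2,0,0,-0.32,0.5],[1.2,-7.5,0.3,0,0,-0.43,0.5],[1.6,-9.5,0.3,0,0,-0.54,0.5]]

```text
clock: 4.67
eef_pos: [484.1, 221.6, 102.5]
tool_rot: [-3.14, 0.003, 0.798]
force: [-0.6, -0.8, -2.9]
width: 12.8
```

Emit:
carry_out:
  series:
    - [[1.3,-1.6,0.1,0,0,-0.115,0.5],[2.7,-3.1,0.1,0,0,-0.23,0.5],[4.0,-4.7,0.2,0,0,-0.345,0.5],[5.3,-6.2,0.3,0,0,-0.46,0.5],[6.6,-7.8,0.4,0,0,-0.575,0.5]]

```text
clock: 5.08
eef_pos: [475.3, 323.2, 98.4]
tool_rot: [-3.139, 0.002, 1.373]
force: [-0.3, 0.0, -2.4]
width: 13.0
```

Emit:
carry_out:
  series:
    - [[1.2,-0.4,0,0,0,-0.07,0.5],[2.2,-0.6,0,0,0,-0.13,0.5],[2.4,-0.7,0,0,0,-0.144,0.5],[2.4,-0.7,0,0,0,-0.144,0.5],[2.4,-0.7,0,0,0,-0.144,0.5]]

```text
clock: 5.5
eef_pos: [473.9, 346.5, 99.2]
tool_rot: [-3.14, 0.002, 1.51]
force: [-0.0, -1.1, -2.0]
width: 12.8
```

Run:
```python
from h import *
from cell import get_image
for n in("side","top"):
    d=get_image(n);cv2.imwrite(f"pics/{n}3.png",d["img"]);np.savez(f"pics/{n}3.npz",**d)
p,r,s=st();print(p,s["tool_rot"],s["force"],s["torque"],s["width"])
plan(p,r,[474,349,50],down(1.519),[1])
i=np.hstack([cv2.resize(cv2.imread("pics/top3.png")[150:290,80:220],(400,400)),cv2.resize(cv2.imread("pics/side3.png")[120:220,160:260],(400,400))]);cv2.imwrite("pics/c3.png",i)
```

```text
[474.39889595 346.38164146  99.71399653] [-3.14093711e+00  1.79615402e-03  1.50954208e+00] [ 0.0131702  -0.02731353 -2.34882513] [-0.02047656  0.03679363  0.03579588] 12.941051821367266
[0.27, -0.05, 4.97, -0.001, 0.002, -0.009]
```

View pics/c3.png

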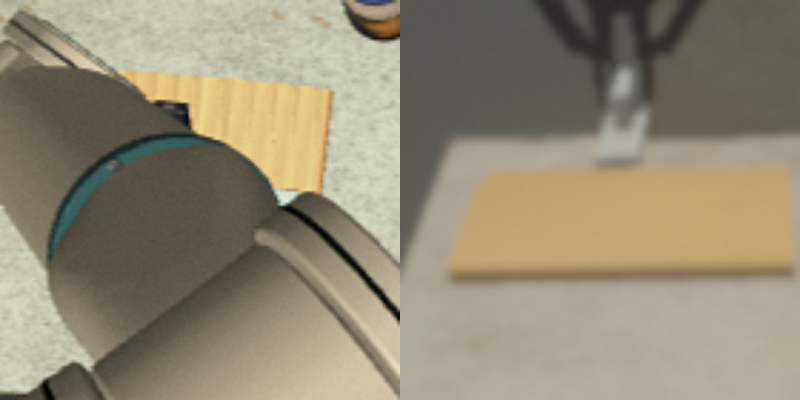

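Run:
```python
from h import *
d=dict(np.load("pics/side3.npz"));P=cloud(d)
print(proj(d,np.array([[474,256,91.],[474,256,99]])))
for v in range(138,166,2): print(v,[P[v,u].round(0).tolist() for u in (211,213,215,217,219)])
d=dict(np.load("pics/side0.npz"));P=cloud(d);Q=P[155:195,165:265].reshape(-1,3);Q=Q[(Q[:,2]>8)&(Q[:,2]<40)]
print(np.nanpercentile(Q,[1,3,50,97,99],axis=0))
```

```text
[[215.74339806 160.03611883]
 [215.60491758 157.22756825]]
138 [[461.0, 342.0, 129.0], [467.0, 335.0, 131.0], [472.0, 366.0, 122.0], [477.0, 367.0, 122.0], [484.0, 335.0, 131.0]]
140 [[461.0, 339.0, 124.0], [467.0, 333.0, 126.0], [472.0, 343.0, 123.0], [478.0, 344.0, 122.0], [484.0, 331.0, 126.0]]
142 [[460.0, 336.0, 119.0], [466.0, 335.0, 119.0], [472.0, 326.0, 122.0], [478.0, 324.0, 122.0], [483.0, 334.0, 119.0]]
144 [[460.0, 338.0, 113.0], [467.0, 313.0, 120.0], [472.0, 311.0, 120.0], [478.0, 312.0, 120.0], [483.0, 337.0, 112.0]]
146 [[460.0, 338.0, 107.0], [466.0, 312.0, 114.0], [472.0, 312.0, 114.0], [478.0, 309.0, 115.0], [483.0, 334.0, 107.0]]
148 [[448.0, 600.0, 22.0], [466.0, 313.0, 108.0], [472.0, 308.0, 109.0], [478.0, 308.0, 109.0], [483.0, 334.0, 101.0]]
150 [[448.0, 599.0, 15.0], [465.0, 340.0, 94.0], [472.0, 311.0, 103.0], [477.0, 311.0, 102.0], [482.0, 336.0, 94.0]]
152 [[460.0, 320.0, 94.0], [465.0, 321.0, 94.0], [471.0, 311.0, 97.0], [477.0, 306.0, 98.0], [483.0, 316.0, 95.0]]
154 [[460.0, 299.0, 95.0], [466.0, 303.0, 94.0], [472.0, 295.0, 96.0], [477.0, 296.0, 95.0], [483.0, 297.0, 95.0]]
156 [[460.0, 286.0, 93.0], [466.0, 283.0, 94.0], [472.0, 281.0, 95.0], [477.0, 278.0, 95.0], [483.0, 283.0, 94.0]]
158 [[461.0, 267.0, 94.0], [466.0, 267.0, 93.0], [472.0, 261.0, 95.0], [477.0, 263.0, 94.0], [483.0, 262.0, 94.0]]
160 [[461.0, 257.0, 91.0], [467.0, 257.0, 91.0], [472.0, 254.0, 92.0], [477.0, 257.0, 91.0], [483.0, 255.0, 91.0]]
162 [[450.0, 512.0, -1.0], [456.0, 512.0, -1.0], [463.0, 507.0, 0.0], [470.0, 510.0, -1.0], [477.0, 510.0, -1.0]]
164 [[454.0, 411.0, 27.0], [460.0, 416.0, 25.0], [466.0, 408.0, 27.0], [473.0, 410.0, 26.0], [479.0, 414.0, 25.0]]
[[354.87238722 239.10448781   8.98040597]
 [360.67254062 241.3560217   11.20087356]
 [474.04982668 298.92946746  26.14973655]
 [585.38994316 426.48245215  29.72973151]
 [590.66985923 437.29699406  30.25138064]]
```

Run:
```python
from h import *
d=dict(np.load("pics/side0.npz"))
im=d["img"][:,:].astype(int);s=im[...,2]-im[...,0]
u=216
print([(v,s[v,u].item()) for v in range(158,194)])
for y in range(246,256,2): print(y,proj(d,np.array([[474,y,22.],[474,y,4]]))[:,1])
for y in range(438,454,2): print(y,proj(d,np.array([[474,y,22.]])))
```

```text
[(158, 24), (159, 24), (160, 28), (161, 41), (162, 59), (163, 75), (164, 81), (165, 81), (166, 82), (167, 82), (168, 82), (169, 82), (170, 81), (171, 82), (172, 81), (173, 81), (174, 81), (175, 82), (176, 81), (177, 81), (178, 81), (179, 80), (180, 81), (181, 81), (182, 80), (183, 80), (184, 79), (185, 78), (186, 76), (187, 65), (188, 51), (189, 37), (190, 27), (191, 24), (192, 23), (193, 23)]
246 [184.92284257 190.90868592]
248 [184.65115548 190.62876968]
250 [184.3803833  190.34978982]
252 [184.11052141 190.07174166]
254 [183.84156524 189.79462054]
438 [[217.6275463  162.44278476]]
440 [[217.63443602 162.24158873]]
442 [[217.64130576 162.04097595]]
444 [[217.64815562 161.84094389]]
446 [[217.65498567 161.64149004]]
448 [[217.66179602 161.44261188]]
450 [[217.66858673 161.24430693]]
452 [[217.6753579  161.04657272]]
```

Emit:
carry_out:
  series:
    - [[0.1,0,1.0,0,0,-0.005,0.5],[0.2,-0.05,2.5,0,0,-0.01,0.5],[0.2,-0.05,4.0,0,0,-0.01,0.5],[0.2,-0.05,5.0,0,0,-0.01,0.5],[0.2,-0.05,5.2,0,0,-0.01,0.5]]

```text
clock: 6.02
eef_pos: [472.9, 348.5, 46.0]
tool_rot: [-3.139, 0.003, 1.521]
force: [0.2, -0.5, -2.3]
width: 13.3
```

Emit:
carry_out:
  series:
    - [[0,0,0.1,0,0,0,0.5],[0,0,0.2,0,0,0,0.5],[0,0,0.3,0,0,0,0.5],[0,0,0.3,0,0,0,0.5],[0,0,0.3,0,0,0,0.5]]

```text
clock: 6.43
eef_pos: [474.4, 350.2, 45.9]
tool_rot: [3.141, -0.001, 1.522]
force: [-0.4, -0.7, -3.0]
width: 13.1
```

Run:
```python
from h import *
p,r,s=st();print(p,s["tool_rot"],s["force"],s["torque"],s["width"])
plan(p,r,[474,348.5,42],down(1.519),[1])
```

```text
[474.3527032  350.21083413  45.88138443] [ 3.14074483e+00 -6.36090864e-04  1.52166319e+00] [-0.38495586 -0.73431898 -3.01707908] [ 0.04213219 -0.01644641 -0.05717003] 13.063107847276974
[-0.17, -0.03, 0.39, 0.001, -0.001, 0.003]
```

Emit:
carry_out:
  series:
    - [[0,0,0.1,0,0,0,0.5],[-0.1,0,0.2,0,0,0,0.5],[-0.1,0,0.25,0,0,0,0.5],[-0.1,0,0.3,0,0,0,0.5],[-0.1,0,0.3,0,0,0,0.5]]

```text
clock: 6.85
eef_pos: [473.9, 348.9, 42.2]
tool_rot: [-3.141, 0.0, 1.522]
force: [-0.2, -0.3, -2.0]
width: 12.9
```

Run:
```python
from h import *
from cell import get_image
d=get_image("side");P=cloud(d);cv2.imwrite("pics/c4.png",cv2.resize(d["img"][140:210,170:265],(760,560),interpolation=cv2.INTER_CUBIC))
p,r,s=st();print(p,s["tool_rot"],s["force"],s["torque"],s["width"])
plan(p,r,[474,348.5,42],down(1.519),[1])
```

```text
[473.93961208 348.97009778  42.25460139] [-3.14156218e+00  5.26507011e-05  1.52172667e+00] [-0.41303213 -0.01113425 -2.48363483] [ 0.03135919 -0.01610404 -0.0147323 ] 12.717027937976482
[-0.05, 0.01, 0.03, -0.0, 0.0, 0.003]
```

View pics/c4.png

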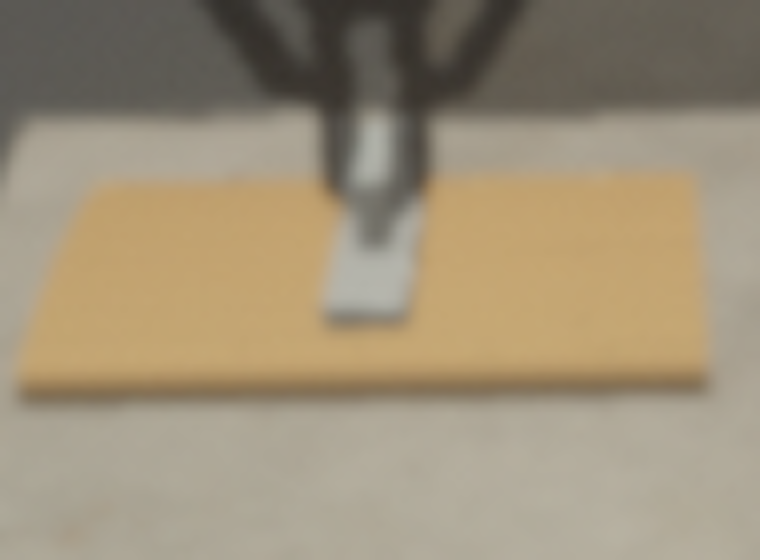

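Emit:
carry_out:
  series:
    - [[0,0,0.05,0,0,0,0.5],[0,0,0.1,0,0,0,0.5],[0,0,0.1,0,0,0,0.5]]

```text
clock: 7.15
eef_pos: [474.0, 349.1, 41.8]
tool_rot: [3.141, -0.0, 1.522]
force: [-0.9, -1.0, 2.9]
width: 12.5
```

Run:
```python
from h import *
p,r,s=st();print(p,s["tool_rot"],s["force"],s["torque"],s["width"])
```

```text
[474.00215241 349.0647015   41.75961967] [ 3.14127755e+00 -5.63853114e-05  1.52175663e+00] [-0.8831399  -0.98087697  2.85041898] [-0.19583669  0.21723573 -0.00654321] 12.542314020356693
```

Emit:
carry_out:
  series:
    - [[0,0,0,0,0,0,1.6],[0,0,0,0,0,0,2.2],[0,0,0,0,0,0,3.0],[0,0,0,0,0,0,4.0],[0,0,0,0,0,0,5.0]]

```text
clock: 7.57
eef_pos: [474.0, 349.1, 41.3]
tool_rot: [3.141, -0.0, 1.522]
force: [-0.4, 0.0, 0.3]
width: 49.6
```

Emit:
carry_out:
  series:
    - [[0,0,0,0,0,0,5.0],[0,0,-1.0,0,0,0,5.0],[0,0,-3.0,0,0,0,5.0],[0,0,-5.0,0,0,0,5.0],[0,0,-7.0,0,0,0,4.0]]

```text
clock: 7.98
eef_pos: [473.8, 349.0, 112.6]
tool_rot: [-3.141, 0.0, 1.522]
force: [1.5, 0.3, 0.2]
width: 40.6
```

Run:
```python
from h import *
from cell import get_image
for n in("side","top"):
    d=get_image(n);np.savez(f"pics/{n}5.npz",**d)
    cv2.imwrite(f"pics/{n}5.png",d["img"])
i=np.hstack([cv2.resize(cv2.imread("pics/top5.png")[150:290,80:220],(400,400)),cv2.resize(cv2.imread("pics/side5.png")[120:220,160:260],(400,400))]);cv2.imwrite("pics/c5.png",i)
p,r,s=st();print(p,s["tool_rot"],s["force"],s["width"])
P=cloud(d)
```

```text
[475.80518315 350.78389795 115.13906579] [ 3.13662407 -0.0046419   1.52159499] [ 0.48004374 -0.48862197 -0.33375607] 39.75983190618194
```

View pics/c5.png

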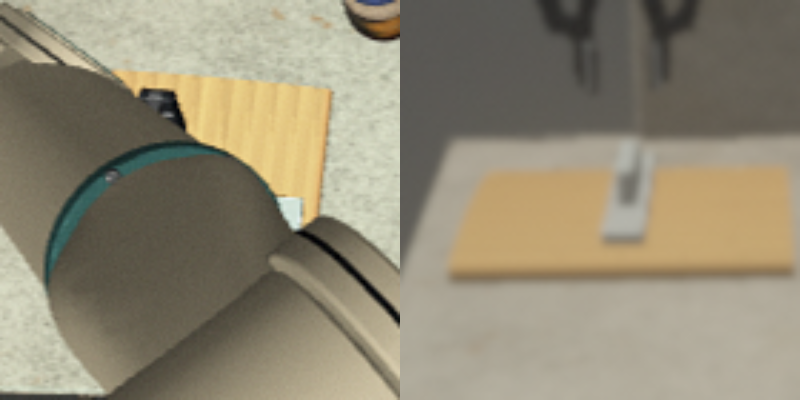

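Run:
```python
from h import *
d=dict(np.load("pics/side5.npz"));P=cloud(d)
print(proj(d,np.array([[474-.049*90,349-.9988*90,29.],[474-.049*90,349-.9988*90,37],[472.3,314,66]])))
for v in range(160,184,2): print(v,[P[v,u].round(0).tolist() for u in (212,214,216,218,220)])
d=dict(np.load("pics/top5.npz"));P=cloud(d)
print("top")
for v in range(219,234,2): print(v,[P[v,u].round(0).tolist() for u in range(178,192,2)])
p,r,s=st();print(p)
plan(p,r,[477.8,425.9,70],down(1.5217),[.2,.5,.8,.95,1])
```

```text
[[215.21886709 180.88550566]
 [215.08233944 178.20954426]
 [215.87108744 161.90620793]]
160 [[453.0, 530.0, 0.0], [460.0, 525.0, 2.0], [472.0, 335.0, 65.0], [478.0, 332.0, 66.0], [483.0, 369.0, 53.0]]
162 [[453.0, 515.0, -2.0], [464.0, 398.0, 38.0], [473.0, 317.0, 65.0], [478.0, 317.0, 64.0], [483.0, 368.0, 47.0]]
164 [[457.0, 413.0, 26.0], [464.0, 380.0, 37.0], [472.0, 312.0, 60.0], [478.0, 311.0, 61.0], [483.0, 362.0, 43.0]]
166 [[458.0, 386.0, 29.0], [464.0, 364.0, 36.0], [472.0, 308.0, 56.0], [478.0, 313.0, 54.0], [483.0, 361.0, 37.0]]
168 [[458.0, 366.0, 29.0], [465.0, 345.0, 37.0], [472.0, 313.0, 48.0], [478.0, 313.0, 48.0], [483.0, 346.0, 35.0]]
170 [[458.0, 349.0, 29.0], [465.0, 323.0, 38.0], [472.0, 309.0, 43.0], [477.0, 308.0, 43.0], [483.0, 322.0, 38.0]]
172 [[460.0, 311.0, 37.0], [466.0, 310.0, 37.0], [471.0, 312.0, 36.0], [477.0, 309.0, 37.0], [483.0, 309.0, 36.0]]
174 [[460.0, 292.0, 37.0], [466.0, 294.0, 36.0], [472.0, 293.0, 37.0], [477.0, 292.0, 37.0], [483.0, 291.0, 37.0]]
176 [[461.0, 277.0, 37.0], [466.0, 277.0, 37.0], [472.0, 276.0, 37.0], [478.0, 276.0, 37.0], [
[... 1202 characters left out ...]
0, 174.0, 691.0], [458.0, 265.0, 38.0], [458.0, 260.0, 39.0], [390.0, 157.0, 768.0], [390.0, 155.0, 773.0], [390.0, 153.0, 775.0]]
231 [[393.0, 171.0, 720.0], [395.0, 172.0, 701.0], [389.0, 161.0, 766.0], [388.0, 158.0, 772.0], [388.0, 156.0, 776.0], [388.0, 155.0, 777.0], [388.0, 153.0, 778.0]]
233 [[nan, nan, nan], [387.0, 162.0, 766.0], [387.0, 160.0, 773.0], [387.0, 158.0, 776.0], [386.0, 156.0, 778.0], [386.0, 154.0, 780.0], [386.0, 152.0, 783.0]]
[475.80518315 350.78389795 115.13906579]
[1.5, -0.04, 0.91, 0.001, -0.001, -0.0]
[3.75, -0.1, 2.27, 0.002, -0.002, -0.0]
[5.99, -0.15, 3.64, 0.004, -0.004, -0.0]
[7.12, -0.18, 4.32, 0.005, -0.004, -0.0]
[7.49, -0.19, 4.55, 0.005, -0.005, -0.0]
```

Emit:
carry_out:
  series:
    - [[1.5,0,0.5,0,0,0,0],[3.8,0,1.5,0,0,0,0],[6.1,0,3.0,0,0,0,0],[7.4,0,4.0,0,0,0,0],[7.6,0,4.6,0,0,0,0]]

```text
clock: 8.5
eef_pos: [475.3, 428.5, 62.8]
tool_rot: [-3.139, -0.001, 1.526]
force: [-0.1, -0.3, 0.3]
width: 0.3
```

Emit:
carry_out:
  series:
    - [[0,0,0.6,0,0,0,0],[0,0,1.2,0,0,0,0],[0,0,1.5,0,0,0,0],[0,0,1.5,0,0,0,0],[0,0,1.5,0,0,0,0]]

```text
clock: 8.92
eef_pos: [478.1, 423.9, 50.5]
tool_rot: [3.141, 0.001, 1.521]
force: [-0.0, -0.2, 0.0]
width: 0.3
```

Run:
```python
from h import *
from cell import get_image
d=get_image("side");cv2.imwrite("pics/c6.png",cv2.resize(d["img"][140:210,170:265],(760,560),interpolation=cv2.INTER_CUBIC))
p,r,s=st();print(p,s["tool_rot"],s["force"],s["width"])
plan(p,r,[477.8,425.9,40],down(1.5217),[1])
```

```text
[478.24543865 424.31896523  50.80599733] [ 3.14092149e+00 -1.21291652e-04  1.52077002e+00] [0.65229402 0.12523243 0.76114982] -0.2298152895163886
[0.16, -0.05, 1.08, 0.001, -0.0, -0.001]
```

View pics/c6.png

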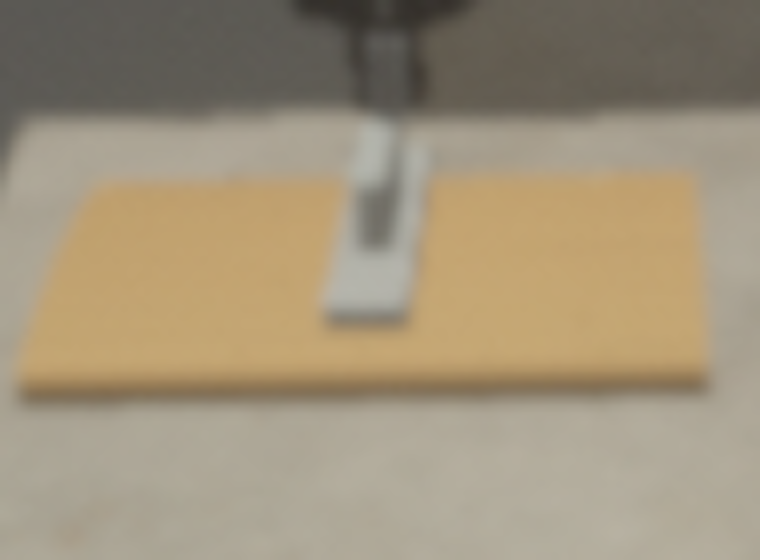

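Emit:
carry_out:
  series:
    - [[0.1,0,0.5,0,0,0,0],[0.1,0,1.0,0,0,0,0],[0.1,0,1.2,0,0,0,0],[0.1,0,1.2,0,0,0,0],[0.1,0,1.2,0,0,0,0]]

```text
clock: 9.38
eef_pos: [477.6, 425.8, 38.1]
tool_rot: [-3.141, 0.0, 1.522]
force: [-0.2, 0.9, 0.4]
width: 0.2
```

Emit:
carry_out:
  series:
    - [[0,0,0.1,0,0,0,0],[0,0,0.2,0,0,0,0],[0,0,0.2,0,0,0,0]]

```text
clock: 9.63
eef_pos: [477.8, 426.2, 36.3]
tool_rot: [3.141, -0.0, 1.522]
force: [-0.8, 0.7, 1.0]
width: 0.1
```

Emit:
carry_out:
  series:
    - [[0,0,0.06,0,0,0,0],[0,0,0.12,0,0,0,0],[0,0,0.12,0,0,0,0]]

```text
clock: 9.88
eef_pos: [477.9, 426.3, 35.3]
tool_rot: [3.141, -0.001, 1.522]
force: [-0.4, 2.2, 0.5]
width: 0.4
```

Emit:
carry_out:
  series:
    - [[0,0,0.05,0,0,0,0],[0,0,0.1,0,0,0,0],[0,0,0.1,0,0,0,0]]

```text
clock: 10.13
eef_pos: [477.8, 426.4, 34.3]
tool_rot: [3.141, -0.001, 1.522]
force: [0.6, 2.1, 2.6]
width: 0.3
```

Emit:
carry_out:
  series:
    - [[0,0,0.03,0,0,0,0],[0,0,0.06,0,0,0,0],[0,0,0.06,0,0,0,0]]

```text
clock: 10.38
eef_pos: [477.9, 426.5, 33.9]
tool_rot: [3.141, -0.001, 1.522]
force: [0.3, 2.1, 4.3]
width: -0.1
```

```bash
cat >> h.py <<'E'
def edge(P,u0=212,u1=220):
    # tilt of bar top from side-cam points on bare near (right) end
    Q=P[150:184,u0:u1].reshape(-1,3);m=(Q[:,1]>262)&(Q[:,1]<306)&(Q[:,2]>28)&(Q[:,2]<52);Q=Q[m];k=np.polyfit(Q[:,1],Q[:,2],1);return np.degrees(np.arctan(k[0])),np.polyval(k,274),m.sum()
E
python3 - <<'E'
from h import *
from cell import get_image
p,r,s=st();print(p,s["tool_rot"],s["force"],s["torque"])
print("before",edge(cloud(dict(np.load("pics/side5.npz")))))
d=get_image("side");print(edge(cloud(d)));cv2.imwrite("pics/c7.png",cv2.resize(d["img"][140:210,170:265],(760,560),interpolation=cv2.INTER_CUBIC))
E
```

```text
[477.90405077 426.45471262  33.88140369] [ 3.14104999e+00 -9.77597167e-04  1.52188948e+00] [0.33020255 2.09197774 4.32425726] [ 0.28754358  0.02301132 -0.02039977]
before (np.float64(-0.0771116541303833), np.float64(37.003262676894046), np.int64(42))
(np.float64(-3.6550243227818315), np.float64(43.78007986383169), np.int64(38))
```

View pics/c7.png

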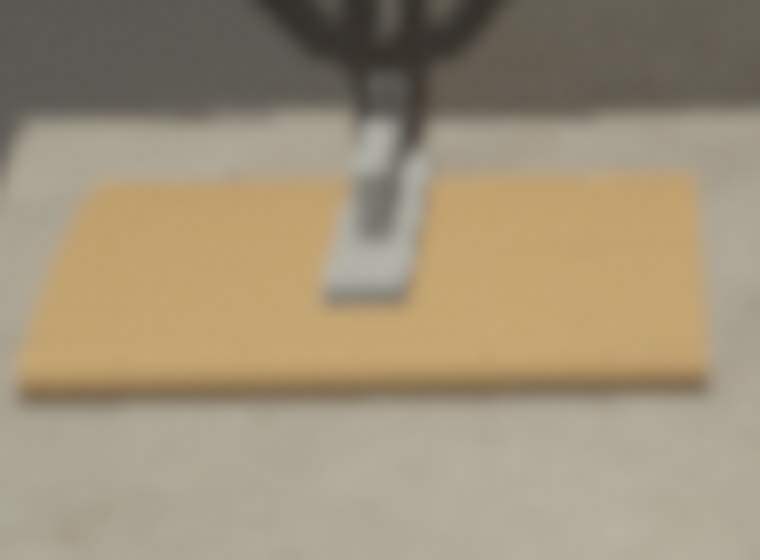

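Emit:
carry_out:
  series:
    - [[0,0,0.03,0,0,0,0],[0,0,0.06,0,0,0,0],[0,0,0.06,0,0,0,0]]

```text
clock: 10.68
eef_pos: [477.9, 426.5, 33.7]
tool_rot: [3.141, -0.001, 1.522]
force: [-0.8, 1.4, 8.6]
width: -0.1
```

Run:
```python
from h import *
from cell import get_image
p,r,s=st();print(p,s["tool_rot"],s["force"],s["torque"])
d=get_image("side");print(edge(cloud(d)))
```

```text
[477.93284296 426.54053992  33.66721842] [ 3.14084439e+00 -1.05582559e-03  1.52192447e+00] [-0.79475953  1.36645568  8.59890156] [ 0.25963427  0.21867456 -0.03451128]
(np.float64(-3.0208694710601685), np.float64(44.1825311362168), np.int64(30))
```

Emit:
carry_out:
  series:
    - [[0,0,0.03,0,0,0,0],[0,0,0.06,0,0,0,0],[0,0,0.06,0,0,0,0]]

```text
clock: 10.98
eef_pos: [477.9, 426.6, 33.3]
tool_rot: [3.141, -0.001, 1.522]
force: [-1.2, 0.3, 10.5]
width: 0.3
```

Run:
```python
from h import *
from cell import get_image
p,r,s=st();print(p,s["tool_rot"],s["force"],s["torque"])
d=get_image("side");print(edge(cloud(d)))
```

```text
[477.93958979 426.60844332  33.30849223] [ 3.14076846e+00 -1.20412995e-03  1.52185002e+00] [-1.17265717  0.34425373 10.48643874] [ 0.15813825  0.24905861 -0.02410845]
(np.float64(-5.512758279904048), np.float64(46.85830066295942), np.int64(30))
```

Emit:
carry_out:
  series:
    - [[0,0,-0.15,0,0,0,0],[0,0,-0.3,0,0,0,0],[0,0,-0.45,0,0,0,0],[0,0,-0.7,0,0,0,0],[0,0,-1.2,0,0,0,0]]

```text
clock: 11.45
eef_pos: [477.1, 424.4, 43.4]
tool_rot: [-3.14, 0.003, 1.522]
force: [0.5, -0.5, -0.5]
width: -0.2
```

Emit:
carry_out:
  series:
    - [[0,0,-1.0,0,0,0,0],[0,0,-2.5,0,0,0,0],[0,0,-4.0,0,0,0,0],[0,0,-4.5,0,0,0,0],[0,0,-4.5,0,0,0,0]]

```text
clock: 11.87
eef_pos: [478.6, 426.6, 91.2]
tool_rot: [3.139, -0.002, 1.521]
force: [1.0, -0.1, -0.3]
width: -0.2
```

Emit:
carry_out:
  series:
    - [[0,0,0,0,0,0,0],[0,0,0,0,0,0,0],[0,0,0,0,0,0,0],[0,0,0,0,0,0,0],[0,0,0,0,0,0,0]]

```text
clock: 12.28
eef_pos: [477.4, 425.7, 88.7]
tool_rot: [-3.141, 0.001, 1.522]
force: [0.1, 0.3, -0.1]
width: -0.1
```

Run:
```python
from h import *
from cell import get_image
p,r,s=st();print(p,s["tool_rot"],s["force"],s["qpos"])
d=get_image("side");print(edge(cloud(d)));cv2.imwrite("pics/c8.png",cv2.resize(d["img"][140:210,170:265],(760,560),interpolation=cv2.INTER_CUBIC))
t=p-[0.0491*154,.9988*154,0];t[2]=85;print(t)
plan(p,r,t,r,[.15,.4,.65,.87,1])
```

```text
[477.43452586 425.65285264  88.68522911] [-3.14084137e+00  7.91978382e-04  1.52179523e+00] [ 0.08970876  0.32865221 -0.06020054] [-0.59255289  0.8001887  -0.30351138  1.65703133  0.32520179  0.73557968
 -1.10155884]
(np.float64(-0.38995972634218856), np.float64(37.06478786923704), np.int64(42))
[469.87312586 271.83765264  85.        ]
[-2.31, -0.0, 0.06, 0.0, 0.0, 0.0]
[-6.16, -0.0, 0.15, 0.0, 0.0, 0.0]
[-10.01, -0.0, 0.25, 0.0, 0.0, 0.0]
[-13.4, -0.0, 0.33, 0.0, 0.0, 0.0]
[-15.4, -0.0, 0.38, 0.0, 0.0, 0.0]
```

View pics/c8.png

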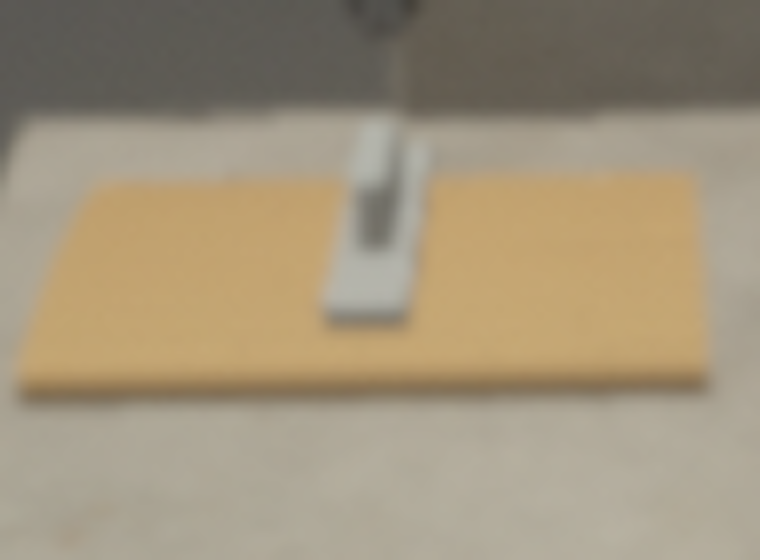

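Emit:
carry_out:
  series:
    - [[-2.0,0,0,0,0,0,0],[-5.5,0,0,0,0,0,0],[-9.5,0,0,0,0,0,0],[-13.3,0,0,0,0,0,0],[-15.3,0,0.3,0,0,0,0]]

```text
clock: 12.75
eef_pos: [470.0, 267.3, 86.2]
tool_rot: [-3.141, 0.005, 1.518]
force: [0.0, -0.2, -0.6]
width: -0.3
```

Emit:
carry_out:
  series:
    - [[0,0,1.0,0,0,0,0],[0,0,2.5,0,0,0,0],[0,0,3.5,0,0,0,0],[0,0,3.5,0,0,0,0],[0,0,3.5,0,0,0,0]]

```text
clock: 13.17
eef_pos: [469.7, 273.8, 50.7]
tool_rot: [-3.14, 0.0, 1.523]
force: [-0.6, 0.5, 0.1]
width: -0.1
```

Run:
```python
from h import *
from cell import get_image
p,r,s=st();print(p,s["tool_rot"],s["force"])
d=get_image("side");cv2.imwrite("pics/c9.png",cv2.resize(d["img"][140:210,170:265],(760,560),interpolation=cv2.INTER_CUBIC))
plan(p,r,[470.2,271.8,39],down(1.5217),[1])
```

```text
[469.66015359 273.78704643  50.67595288] [-3.14039040e+00  3.16151078e-04  1.52292614e+00] [-0.57746068  0.4829044   0.11475263]
[-0.2, 0.06, 1.17, -0.001, 0.0, 0.001]
```

View pics/c9.png

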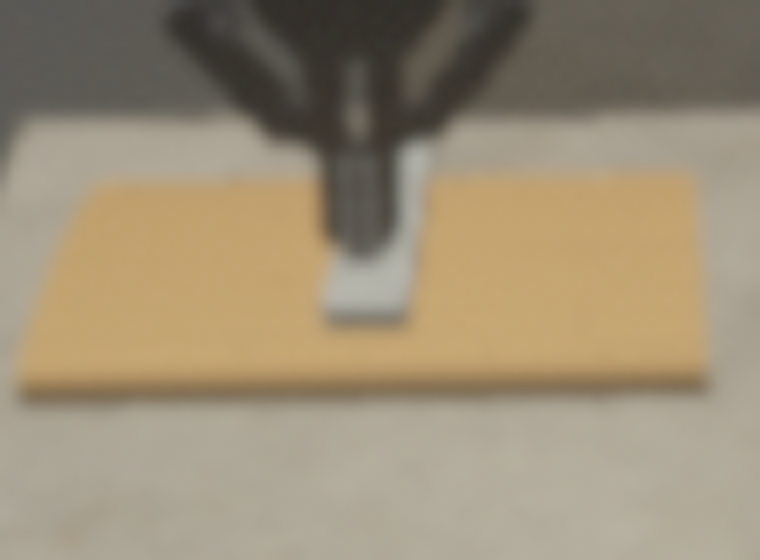

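Emit:
carry_out:
  series:
    - [[-0.1,0,0.5,0,0,0,0],[-0.1,0,1.0,0,0,0,0],[-0.1,0,1.2,0,0,0,0],[-0.1,0,1.2,0,0,0,0],[-0.1,0,1.2,0,0,0,0]]

```text
clock: 13.63
eef_pos: [470.1, 272.1, 39.2]
tool_rot: [-3.141, 0.0, 1.522]
force: [0.1, 0.4, -0.4]
width: 0.2
```

Emit:
carry_out:
  series:
    - [[0,0,0.1,0,0,0,0],[0,0,0.2,0,0,0,0],[0,0,0.2,0,0,0,0]]

```text
clock: 13.88
eef_pos: [470.2, 272.1, 37.3]
tool_rot: [3.142, -0.0, 1.522]
force: [0.2, 0.3, -0.3]
width: -0.1
```

Emit:
carry_out:
  series:
    - [[0,0,0.05,0,0,0,0],[0,0,0.1,0,0,0,0],[0,0,0.1,0,0,0,0]]

```text
clock: 14.13
eef_pos: [470.2, 272.0, 36.3]
tool_rot: [3.141, 0.0, 1.522]
force: [-0.0, -0.2, 0.8]
width: -0.3
```

Emit:
carry_out:
  series:
    - [[0,0,0.06,0,0,0,0],[0,0,0.12,0,0,0,0],[0,0,0.12,0,0,0,0]]

```text
clock: 14.38
eef_pos: [470.2, 271.9, 35.1]
tool_rot: [3.142, 0.0, 1.522]
force: [-0.3, -2.1, 1.7]
width: 0.1
```

Emit:
carry_out:
  series:
    - [[0,0,0.05,0,0,0,0],[0,0,0.1,0,0,0,0],[0,0,0.1,0,0,0,0]]

```text
clock: 14.63
eef_pos: [470.2, 271.8, 34.1]
tool_rot: [3.142, 0.001, 1.522]
force: [-0.3, -2.4, 3.2]
width: 0.0
```

Emit:
carry_out:
  series:
    - [[0,0,0.03,0,0,0,0],[0,0,0.06,0,0,0,0],[0,0,0.06,0,0,0,0]]

```text
clock: 14.88
eef_pos: [470.2, 271.7, 33.8]
tool_rot: [3.141, 0.001, 1.522]
force: [-1.1, -2.4, 6.3]
width: 0.1
```

Run:
```python
from h import *
from cell import get_image
p,r,s=st();print(p,s["tool_rot"],s["force"])
d=get_image("side");cv2.imwrite("pics/c10.png",cv2.resize(d["img"][140:210,170:265],(760,560),interpolation=cv2.INTER_CUBIC))
```

```text
[470.21444648 271.74102766  33.83410182] [3.14143788e+00 6.02836007e-04 1.52153550e+00] [-1.09594022 -2.39248421  6.26801972]
```

View pics/c10.png

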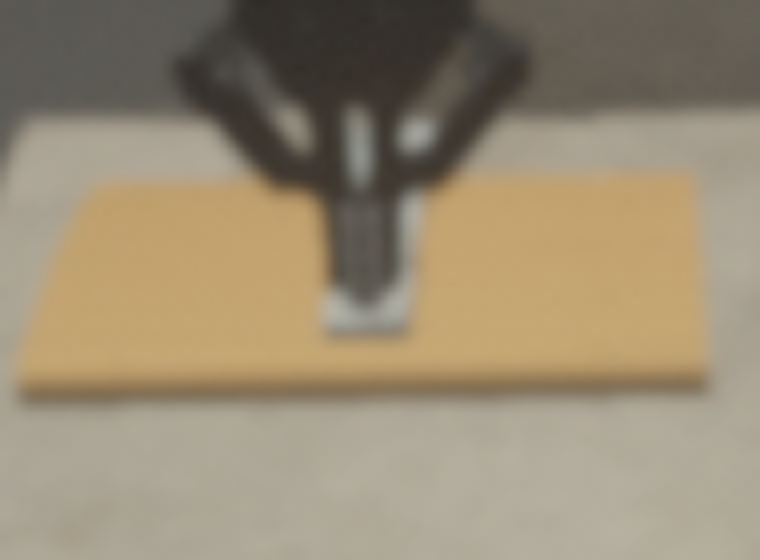

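Emit:
carry_out:
  series:
    - [[0,0,0.03,0,0,0,0],[0,0,0.06,0,0,0,0],[0,0,0.06,0,0,0,0]]

```text
clock: 15.18
eef_pos: [470.3, 271.6, 33.5]
tool_rot: [3.141, 0.001, 1.521]
force: [-0.5, -1.9, 10.2]
width: -0.0
```

Emit:
carry_out:
  series:
    - [[0,0,0.03,0,0,0,0],[0,0,0.05,0,0,0,0],[0,0,0.05,0,0,0,0]]

```text
clock: 15.43
eef_pos: [470.3, 271.6, 33.3]
tool_rot: [3.141, 0.001, 1.521]
force: [-1.5, -3.4, 12.0]
width: 0.2
```

Run:
```python
from h import *
from cell import get_image
d=get_image("side");P=cloud(d)
# far left end of bar visible?  right tip height
for v in range(176,186): print(v,[P[v,u].round(0).tolist() for u in (212,215,219)])
```

```text
176 [[461.0, 263.0, 42.0], [470.0, 262.0, 42.0], [481.0, 267.0, 40.0]]
177 [[460.0, 278.0, 34.0], [469.0, 261.0, 40.0], [480.0, 277.0, 33.0]]
178 [[461.0, 272.0, 33.0], [469.0, 263.0, 36.0], [480.0, 267.0, 34.0]]
179 [[460.0, 270.0, 31.0], [469.0, 265.0, 33.0], [480.0, 263.0, 33.0]]
180 [[461.0, 259.0, 32.0], [469.0, 260.0, 32.0], [480.0, 258.0, 31.0]]
181 [[461.0, 258.0, 30.0], [469.0, 256.0, 30.0], [480.0, 257.0, 29.0]]
182 [[461.0, 257.0, 27.0], [469.0, 261.0, 25.0], [480.0, 257.0, 26.0]]
183 [[460.0, 256.0, 24.0], [469.0, 257.0, 23.0], [480.0, 259.0, 22.0]]
184 [[460.0, 252.0, 23.0], [469.0, 252.0, 22.0], [480.0, 249.0, 23.0]]
185 [[460.0, 249.0, 21.0], [469.0, 247.0, 22.0], [480.0, 248.0, 21.0]]
```

Emit:
carry_out:
  series:
    - [[0,0,-0.15,0,0,0,0],[0,0,-0.3,0,0,0,0],[0,0,-0.45,0,0,0,0],[0,0,-0.7,0,0,0,0],[0,0,-1.2,0,0,0,0]]

```text
clock: 15.9
eef_pos: [469.7, 272.4, 44.1]
tool_rot: [-3.141, -0.0, 1.522]
force: [-0.2, 0.5, 0.7]
width: 0.3
```

Emit:
carry_out:
  series:
    - [[0,0,-1.5,0,0,0,0],[0,0,-4.0,0,0,0,0],[0,0,-7.0,0,0,0,0],[0,0,-10.0,0,0,0,0],[0,0,-12.0,0,0,0,0]]

```text
clock: 16.32
eef_pos: [470.7, 273.1, 167.2]
tool_rot: [3.139, -0.002, 1.522]
force: [0.1, 0.6, 0.3]
width: 0.0
```

Emit:
carry_out:
  series:
    - [[-2,0,-1,0,0,0,0],[-6,0,-2,0,0,0,0],[-10,0,-2,0,0,0,0],[-14,0,-2,0,0,0,0],[-18,0,-2,0,0,0,0]]

```text
clock: 16.73
eef_pos: [461.1, 91.0, 185.0]
tool_rot: [3.14, -0.0, 1.523]
force: [0.9, -0.3, 0.3]
width: 0.0
```

Emit:
carry_out:
  series:
    - [[-4,0,0,0,0,0,0],[-8,0,0,0,0,0,0],[-12,0,0,0,0,0,0],[-15,0,0,0,0,0,0],[-16,0,0,0,0,0,0]]

```text
clock: 17.15
eef_pos: [452.6, -72.9, 184.4]
tool_rot: [-3.141, 0.002, 1.515]
force: [0.5, -0.5, -0.3]
width: 0.1
```

Run:
```python
from h import *
from cell import get_image
for n in("side","top"):
    d=get_image(n);np.savez(f"pics/{n}6.npz",**d)
    cv2.imwrite(f"pics/{n}6.png",d["img"])
    if n=="side": print(edge(cloud(d)))
p,r,s=st();print(p,s["force"],s["clock"])
a=cv2.imread("pics/top6.png");b=cv2.imread("pics/side6.png")
cv2.imwrite("pics/c11.png",np.vstack([np.hstack([cv2.resize(a,(400,300)),cv2.resize(b,(400,300))]),np.hstack([cv2.resize(a[165:285,95:255],(400,300)),cv2.resize(b[140:210,172:265],(400,300))])]))
d0=dict(np.load("pics/side0.npz"))
print("side diff small/jars", np.abs(d0["img"].astype(int)-b)[230:300,160:360].mean(), np.abs(d0["img"].astype(int)-b)[140:220,275:320].mean())
```

```text
(np.float64(-0.888778540889072), np.float64(36.99724024815806), np.int64(40))
[453.29408755 -69.50053328 184.47014996] [ 0.71341816  0.41142176 -0.78855452] 17.25
side diff small/jars 4.129833333333333 3.8967592592592593
```

View pics/c11.png

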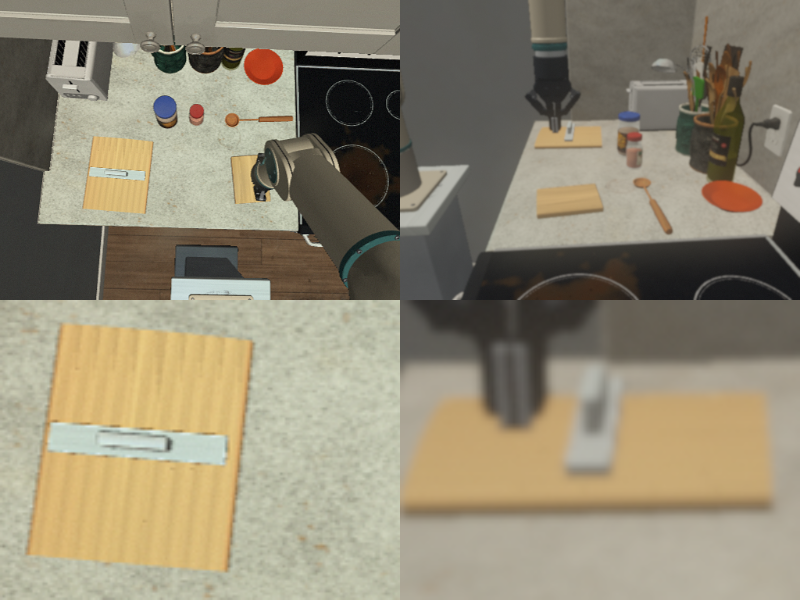

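Run:
```python
from h import *
from cell import get_image
d=get_image("side");print("side tilt",edge(cloud(d)))
d=get_image("top");P=cloud(d);img=d["img"].astype(int);d0=dict(np.load("pics/top0.npz"));P0=cloud(d0)
s=img[...,2]-img[...,0]
m=np.zeros(s.shape,np.uint8);m[200:240,105:195]=s[200:240,105:195]<50
m=cv2.morphologyEx(m,cv2.MORPH_OPEN,np.ones((3,3)));n,l,st_,c=cv2.connectedComponentsWithStats(m);b=[k for k in range(1,n) if l[222,125]==k or l[222,175]==k];print(b,st_[b],c[b])
mb=l==b[0]
print("bar",silh(d,mb,box(180,30,[37,30]),[474,349,1.52]))
Q=P[mb];t=(Q[:,1]-349);ok=abs(t)>42;print("tilt deg",np.degrees(np.arctan(np.polyfit(t[ok],Q[ok,2],1))[0]), np.median(Q[(t>45)][:,2]),np.median(Q[t<-45][:,2]))
def lab(u0,u1,v0,v1,c):
    m=np.zeros(c.shape,np.uint8);m[v0:v1,u0:u1]=c[v0:v1,u0:u1];n,l,q,_=cv2.connectedComponentsWithStats(m);return l==1+np.argmax(q[1:,4])
for dd,PP in((d0,P0),(d,P)):
  Z=PP[...,2];print(rect(PP,lab(95,205,165,285,Z>8))[0],rect(PP,lab(185,235,115,170,Z>120))[0][0],rect(PP,lab(235,270,125,165,Z>90))[0][0])
a=d0["img"].astype(int);
for n,(u0,u1,v0,v1) in dict(board_edges=(95,205,165,195),small=(290,322,195,265),spoon=(285,378,140,165),jars=(190,270,120,168)).items(): print(n,np.abs(a-img)[v0:v1,u0:u1].mean())
```

```text
side tilt (np.float64(0.42375495764356447), np.float64(37.05147905157822), np.int64(42))
[2] [[114 214  72  17 854]] [[149.6498829  221.94262295]]
bar (array([474.04428554, 347.90459846,   1.52278418]), np.float64(0.05))
tilt deg 0.24746714305426168 37.268465998452484 36.89833672265286
((473.8856201171875, 348.7854309082031), (205.34173583984375, 240.22760009765625), 86.85223388671875) (673.7476806640625, 197.06639099121094) (675.1281127929688, 96.69864654541016)
((474.0165100097656, 348.4150695800781), (204.65184020996094, 240.5302276611328), 86.80281066894531) (674.106201171875, 196.1935272216797) (675.1769409179688, 98.19389343261719)
board_edges 1.9921212121212122
small 5.82172619047619
spoon 2.1291756272401434
jars 3.0452256944444445
```

```bash
python3 -c "
from cell import finish_job,read_state
print(read_state()['clock'],read_state()['qd'].round(3));print(finish_job())"
```

```text
17.35 [-0.028 -0.001 -0.011  0.003  0.002  0.     0.002]
the job is handed in; nothing more can be done
None
```

The warp check is done and handed in at 17.35 s. The straightedge lies level across the middle of the larger board, which is the left one.

**Placing:** I gripped the straightedge by its rib, laid it from the board's left long edge to its right one, and let go.

**Presses:** I pressed the left end first, then the right. Each end rocked over about 5°, and the straightedge came back level each time. I pressed to about 10.5 N on the left and 12 N on the right, above the stated 3 to 5 N, because about 4.3 N had only reached roughly 4° on the left. The left tilt came from noisy depth readings. On the right I judged it from the drop of the tip, because the gripper hid part of the bar.

**Last checks:**
- **Level:** the bar's tilt read 0.25° from above and 0.4° from the side, which is within noise. Its top is at 37 mm, as expected.
- **Centring:** the bar's centre is about 0.5 mm from the board's centre in y. The board's width read about 205 mm against the stated 190, so I trust that centring only to about 2 mm.
- **Other things:** the board, jars and spoon are where they were, within measurement noise. The small board was partly hidden by the arm from above, so the overhead comparison (mean difference 5.8 against 2 to 3 for the rest) doesn't settle it. It looks unmoved from the side, and the robot did not touch it.

The gripper was well clear of everything at hand-in, though the first joint still had a slight drift of 0.03 rad/s.

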